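Press a trophy plinth together with a one-hand bar clamp, then release the clamp

ROBOT

A 6-joint arm with a two-finger parallel gripper is mounted at the origin on the work surface. World frame = base frame: x ahead of the robot, y to its left, z up, the work surface at z = 0. Lengths are in m, angles in rad, forces in N, time in s.
With the tool pointing down it reaches from about 0.4 to 0.825 m from the base axis. Payload 7 kg.
Tool frame: the origin (TCP) lies between the finger pads; the fingertips stand 14 mm ahead of it and the grasp point (between the pads) lies 5 mm behind it; z points along the fingers, y is the line along which they close (so a half turn about z gives the same grasp; the last joint's range is limited). The gripper opens to 88 mm and grips with 3 to 60 N. Pads are 19 mm wide; open, the fingers measure 130 mm over their backs; the gripper's body (78 mm by 193 mm) begins 47 mm behind the grasp point.
Start: joints at [-0.954, 0.359, 0.012, 0, -1.224, -0.288], TCP at [0.218, -0.639, 0.203] pointing down, gripper open.
Joint ranges: [-3.07, 3.07], [-1.43, 2.12], [-1.02, 1.25], [-3.03, 1.67], [-3.05, -0], [-3.03, 3.03]. Speed limits (rad/s): [2.39, 2.39, 3.01, 3.14, 3.14, 3.14].

INTERFACE

Orientations are given as a rotation vector (axis times angle).
In Python, from cell import arm, cams gives the robot as it stands.
- The arm moves only by the shell command python3 -m jog 'ROWS' [FORCE]. ROWS is JSON, a list of rows, each a list of 3 entries, a list of its own where there are three numbers: the shift along the tool's x, y, z in mm, then the turn, a rotation vector about the tool's x, y, z in rad, then the opening, from 0 (shut) to 1 (fully open). A call has 1 to 8 rows; each row is the pose to reach, as a shift and turn from the pose commanded when the call began, along the tool's axes at that moment; what a row does not reach only later rows make up. A row lasts 1/8 s, in which the tool goes at most 62.5 mm and 10.7 degrees, less where a joint would pass 70% of its speed; a pose out of reach is approached as far as the arm can. A call with a gripper value outside its range is refused whole. The fingers move at their own pace and stop on an object; FORCE is the grip in N (left out, the last holds). Time passes only in rows, so rows that repeat a pose let the fingers close. It gives the time, the measured TCP pose, the force, the opening and the grip force at its end, in the units of the state.
- arm.state(): the state, without advancing time (a new reading comes with each control period).
- cams.get_image(name): name is "side" or "top"; returns the picture (400x640x3 uint8, blue, green, red); there is no depth.
- cams.camera_params(name): a dict with "vertical_fov" (degrees; the focal length in pixels is half the picture's height over the tangent of half this angle, whatever the lens; pixels are square), "cx", "cy" (the principal point, pixels), "extrinsics" (4x4, takes a point from world to camera coordinates). Camera axes: x right, y up, looking along -z (the intrinsics and any distortion apply to the point x, -y, -z); pixel columns grow to the right and rows downward; lengths in m; the calibration is good to about 2 mm. A picture is of the moment at which its call begins. camera_params takes no time and is no camera call.
- arm.job_done(): hands the job in; it is judged then, once.
The state is a dict: "t": time; "q": joint angles; "joint_vel": joint speeds; "joint_efforts": joint torques, N m; "eef_pos": TCP position; "ee_rot": TCP orientation; "wrist_force": force on the tool from outside, world axes, zero at the start; "wrist_torque": the same for the moment, N m; "opening": finger opening in m; "grip_force": force on a finger pad.
Only numpy, scipy, OpenCV 4.12 (cv2) and the standard library are available. Lean on these libraries where they do the work, as an engineer would, in place of code of your own. Each camera call takes 0.05 s, during which the arm holds its last target. There are 200 camera calls.

TASK

With the one-hand bar clamp on the board, press the two parts of the wooden trophy plinth together on their dowels: slide the clamp's head up to the plinth, then pump its trigger until the gap between the parts is fully closed, squeezing gently and no harder than that takes, or the jaw bruises the wood and the trigger breaks. Then pull the release lever and draw the head back until the jaw stands at least 25 mm clear of the plinth. Leave the plinth closed and lying between the jaws, and the other things on the desk undisturbed.

Things in the scene. Friction and masses are not known exactly. Their poses are not given: they have to be found in the camera images.
- board: Plywood board fixed on the desk, 300 (x) x 124 x 15 mm, carrying a one-hand bar clamp on its side. Origin on the desk (z 0). +x: closing direction, +y: from the clamp's handle side to its jaw side, +z up. Board spans x -160..140, y -16..108 mm. Toothed steel bar along x at y 0..12, z 45 mm, on a wooden saddle at each end. Grip, trigger and lever hang over the bare desk at y < -18, z 33..57 mm.
- fixed_jaw (a point): Centre of the fixed jaw's rubber pad face (30 mm along y, 28 mm high), at x 94, y 60, z 45 mm in the board's frame; it looks along -x.
- clamp_head (a joint): Travel of the moving head (jaw, housing, grip, trigger, lever in one) along the bar towards the fixed jaw, m, 0 to 0.086; its pad face is at board x = value - 0.075. A push of 5 N slides it forward, clicking over 3.5 mm teeth (above 15 N it starts to close the plinth by itself); it drops back up to 3.5 mm to the last tooth and holds there. With the release pulled, 3 N slides it back.
- jaw (a point): Centre of the moving jaw's pad face (unsqueezed), at board y 60, z 45 mm, travelling with the head; axes as the board's. The black jaw reaches from the bar to y 81 mm and is 24 mm high; the head's housing round the bar spans board y -18..29, z 32..58 mm and runs from 80 mm behind the pad face to 10 mm ahead of it.
- jaw_pad: The moving jaw's rubber pad, 8 (x) x 30 x 28 mm, origin at the centre of its front face. It gives 1 mm per 20 N, at most 2.5 mm, and is then solid. More than 40 N on the plinth bruises the wood.
- grip (a point): Centre of the head's pistol grip, a straight black handle 18 mm thick, 24 mm high (z 33..57 mm), board y -14..-116 mm, leaning 0.285 rad: its lower end lies farther back (-x). This point is at y -72, 72 mm behind the pad face; the grip's free back face there is 82 mm behind the pad face, and pushing on it slides the head forward. Axes as the board's.
- trigger (a joint): Trigger angle, rad: 0 at rest, 0.38 at its stop by the grip; spring return. Pivot at board y +17 mm. The first 0.13 rad is idle (3 N), then it drives the head 31 mm per rad; a tooth clicks in at about 0.25 rad, so a stroke gains one tooth, a full one up to two. Let it return fully before the next. Once the gap is closed it stalls part way. More than 30 N on the trigger breaks its pawl.
- trigger_mid (a point): Middle of the trigger's front (+x) face: a straight grey bar ahead of the grip, 10 mm thick, 22 mm high, board y -22..-94 mm; this point at y -72, z 45, at rest 17 mm behind the pad face, 65 mm ahead of the grip's back face; full stroke 34 mm. One finger needs 13 to 24 N (jaw force about 1.4 x push - 8 N); trigger and grip pinched together 10 to 18 N (20 N gives up to 37 N at the jaw).
- release (a joint): Release lever angle, rad: about 0.03 with its pawl in a tooth, up to 0.14 while clicking over teeth, teeth free above 0.19, 0.28 fully pulled; spring return.
- release_tab (a point): Middle of the front (+x) face of the release lever's grey finger tab, 8 mm thick, 20 mm high, board y -20..-48 mm (this point at y -34, z 45), 8 mm ahead of the pad face, ahead of the trigger, just off the housing. Push it 16 mm towards -x with 3 to 12 N; kept pulled, the same push carries the whole head back along the bar.
- plinth: Wooden plinth lying loose on the board between the jaws, about 0.2 kg: base block 55 (x) x 60 x 60 mm and, towards the moving jaw, a cap block 35 (x) x 46 x 46 mm on two dowels. Origin: centre of the base's underside; +x from cap to base, +z up. Outer faces: base at x +27.5, cap at x -(62.5 + gap) mm. Closed length 90 mm. At first it stands up to 8 mm off the fixed jaw.
- plinth_cap (a joint): Gap between the plinth's base and cap, m: 0 closed, 0.014 to 0.020 at first. The dowels are tight: 13 N along x moves the cap, and it stays where left.
- cap_face (a point): Centre of the cap's outer face, 30 mm above the board's top; the moving jaw presses here.
- stapler: Bystander: black desk stapler, 130 x 34 x 45 mm. Origin: centre of its underside.
- cup: Bystander: small brass trophy cup with two handles, 110 mm high, 105 mm across the handles. Origin: centre of its foot.
- tub: Bystander: round white plastic tub with lid, 63 mm across, 34 mm high. Origin: centre of its underside.
Things that resemble listed ones, but are neither listed nor needed, are in the scene too. Of the things like the plinth, leave any that is turquoise; of the rest the larger one is meant.

How it is judged:
By the outcome, as a careful person would: the job done as asked, in the order asked, and still so for the second after the job is handed in, with the robot touching nothing.
It also fails if it takes over 72 s, if anything falls off the work surface, if the arm or the gripper's body presses on something with over 40 N, if the wrist force passes 120 N, or if a joint passes its speed limit or range.

## Working session

There is one attempt and no reset: what is moved stays moved. The work goes in short steps, Python scripts to look and compute and a shell command to move; the robot and the scene stay as the last step left them, time stands still between calls to the robot, and variables do not carry over. Pictures are saved under pics/ and viewed, at most 13 in all, crops included, and the job is handed in when it is done.

```bash
mkdir -p pics; python3 - <<'E'
from cell import arm, cams
import cv2
for n in("side","top"):
    cv2.imwrite(f"pics/{n}0.png",cams.get_image(n)); print(n,cams.camera_params(n))
s=arm.state(); print(s['t'],s['eef_pos'],s['ee_rot'],s['opening'],s['wrist_force'])
E
```

```text
side {'vertical_fov': 44.520877602263496, 'cx': 312.7208144154374, 'cy': 198.3827793606196, 'extrinsics': array([[ 0.97548008, -0.21910432, -0.02078241, -0.59269817],
       [ 0.14577973,  0.57249957,  0.80684107, -0.08524269],
       [-0.16488444, -0.79008704,  0.5904029 , -0.92072861],
       [ 0.        ,  0.        ,  0.        ,  1.        ]])}
top {'vertical_fov': 45.96970462989159, 'cx': 324.15591574960075, 'cy': 203.15917951096205, 'extrinsics': array([[ 0.0298671 , -0.9994182 , -0.01646855, -0.09670113],
       [ 0.99544539,  0.028248  ,  0.0910523 , -0.60567632],
       [-0.09053413, -0.01911301,  0.99570993, -1.01749755],
       [ 0.        ,  0.        ,  0.        ,  1.        ]])}
0.1 [ 0.21775359 -0.6383914   0.20211296] [ 5.13885475e-01 -3.09889008e+00 -2.33857601e-03] 0.08765784728595319 [-0.34197347 -0.45509568 -0.13699524]
```

View pics/top0.png

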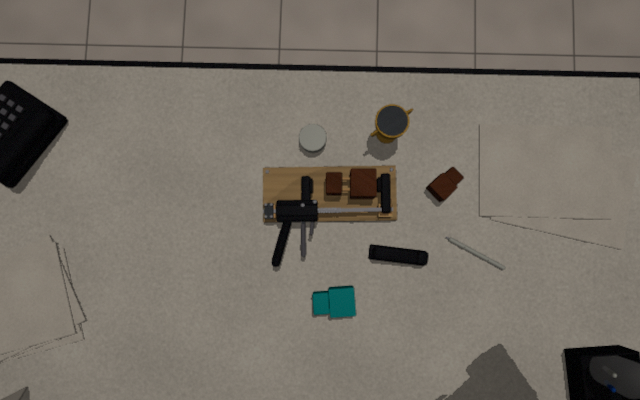

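View pics/side0.png

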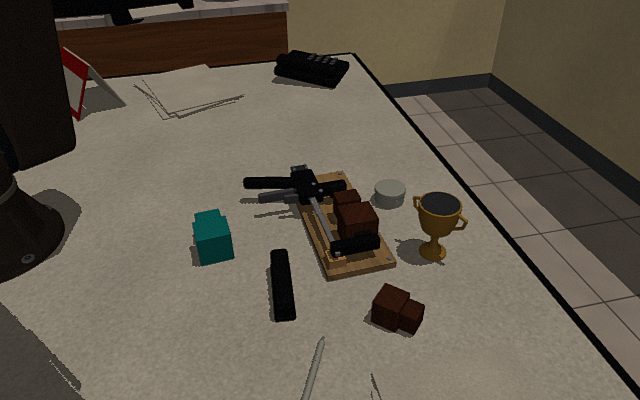

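The top view shows the board at about (263..397, 166..222), with board +x pointing along world -y (image right). The dark red plinth is between the jaws at about (335..377, 184). The turquoise and small red ones are decoys. Next I'll measure with an enlarged crop.

```bash
cat > h.py <<'E'
import numpy as np, cv2
from cell import arm, cams
def cam(n):
    p=cams.camera_params(n); f=200/np.tan(np.radians(p['vertical_fov'])/2)
    return f,p['cx'],p['cy'],np.array(p['extrinsics'])
def proj(n,P):
    f,cx,cy,E=cam(n); P=np.atleast_2d(P); c=P@E[:3,:3].T+E[:3,3]
    return np.c_[cx+f*c[:,0]/-c[:,2], cy+f*c[:,1]/c[:,2]]
def back(n,uv,z):
    f,cx,cy,E=cam(n); uv=np.atleast_2d(uv).astype(float)
    d=np.c_[(uv[:,0]-cx)/f,-(uv[:,1]-cy)/f,-np.ones(len(uv))]@E[:3,:3]
    o=-E[:3,:3].T@E[:3,3]; return o+d*((z-o[2])/d[:,2])[:,None]
def shot(n,name,box,k):
    im=cams.get_image(n); x0,y0,x1,y1=box
    cv2.imwrite(f"pics/{name}.png",cv2.resize(im[y0:y1,x0:x1],None,fx=k,fy=k,interpolation=cv2.INTER_CUBIC)); return im
E
python3 - <<'E'
from h import *
im=cv2.imread('pics/top0.png')
cv2.imwrite('pics/topc.png',cv2.resize(im[155:275,250:410],None,fx=5,fy=5,interpolation=cv2.INTER_CUBIC))
hsv=cv2.cvtColor(im,cv2.COLOR_BGR2HSV)
m=cv2.inRange(hsv,(10,60,60),(30,255,255)); m[:,:255]=0;m[:,405:]=0;m[:150]=0;m[235:]=0
m[:160]=0
n,l,s,c=cv2.connectedComponentsWithStats(m); i=1+np.argmax(s[1:,4]); print(s[i])
pts=np.argwhere(m>0)[:,::-1].astype(np.float32)
pts=pts[(pts[:,1]>160)&(pts[:,0]<400)]
r=cv2.minAreaRect(pts);b=cv2.boxPoints(r);print(r,b)
W=back('top',b,.015);print(W,np.linalg.norm(np.diff(W,axis=0),axis=1))
E
```

```text
[ 263  165  134   57 4113]
((329.3219909667969, 193.58424377441406), (55.359432220458984, 133.5616912841797), 89.02068328857422) [[262.07782 167.04996]
 [395.62    164.76718]
 [396.56616 220.11853]
 [263.024   222.4013 ]]
[[ 0.68726972  0.06396198  0.015     ]
 [ 0.7006241  -0.23703776  0.015     ]
 [ 0.57597628 -0.24114793  0.015     ]
 [ 0.5622376   0.05659842  0.015     ]] [0.30129584 0.12471557 0.29806315]
```

View pics/topc.png

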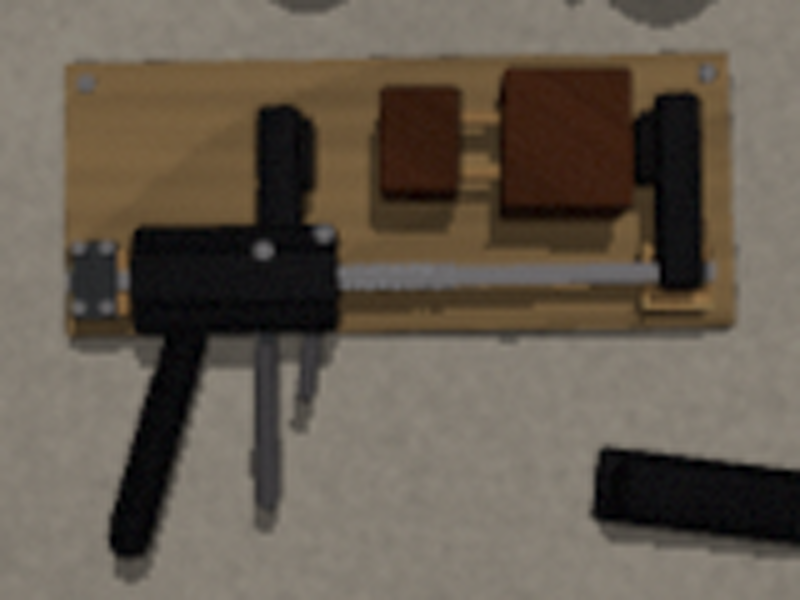

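The crop shows the jaw's pad face at about crop x=315, the trigger front at about x=278, the tab front at about x=315..320 and the grip's lower end at (130,545). The board corners give 301 x 125 mm, which agrees with the given size. Next I'll compute the pose and check it.

```bash
cat >> h.py <<'E'
ex=np.array([.0446,-.999,0]);ey=np.array([.999,.0446,0]);O=np.array([.5860,-.1015,0])
def b2w(x,y,z): return O+(x*ex+y*ey)/1000+np.array([0,0,z/1000])
def w2b(P): d=(P-O); return np.c_[d@ex,d@ey,d[:,2]]*1000
def tool(p=None):  # board target (mm) -> shift in tool axes, and yaw needed
    from scipy.spatial.transform import Rotation as R
    s=arm.state(); Rm=R.from_rotvec(s['ee_rot']).as_matrix(); e=s['eef_pos']
    print('t',round(s['t'],2),'TCP board',np.round(w2b(np.array([e]))[0],1),'open',round(s['opening']*1000,1),'F board',np.round([s['wrist_force']@ex,s['wrist_force']@ey,s['wrist_force'][2]],1))
    print('R err rotvec (tool)',np.round((R.from_matrix(Rm).inv()*R.from_matrix(np.c_[-ey,-ex,[0,0,-1]])).as_rotvec(),3))
    if p is not None: print('shift tool mm',np.round(Rm.T@(b2w(*p)-e)*1000,1))
E
python3 - <<'E'
from h import *
c=lambda x,y:[250+x/5,155+y/5]
for n,p,z in [('pad',c(315,150),59),('fixed pad',c(636,150),59),('trig',c(278,440),56),('tab',c(319,370),55),('grip end',c(130,555),57),('grip back y-72',c(131,450),57),('hous front',c(338,240),58),('hous back',c(133,240),58),('cap face',c(381,140),61),('base left',c(502,140),75),('base right',c(632,140),75),('stapler',c(598,450),45)]:
    print(n,np.round(w2b(back('top',p,z/1000))[0],1))
# side check: overlay
im=cv2.imread('pics/side0.png'); h=float(w2b(back('top',c(315,150),.059))[0,0]);print(h)
P=[b2w(*q) for q in [(-160,-16,15),(140,-16,15),(140,108,15),(-160,108,15),(h-82,-72,45),(h-17,-72,45),(h+8,-34,45),(h,60,59),(94,60,59),(h-72-44*.293,-116,57)]]
for u,v in proj('side',P): cv2.circle(im,(int(round(u)),int(round(v))),1,(0,255,0),-1)
cv2.imwrite('pics/sidec.png',cv2.resize(im[150:290,230:420],None,fx=4,fy=4))
tool((h-82+32,-72,150))
E
```

```text
pad [-44.4  59.9  59. ]
fixed pad [93.6 57.6 59. ]
trig [-61.9 -64.3  56. ]
tab [-44.1 -34.7  55. ]
grip end [-125.5 -112.2   57. ]
grip back y-72 [-124.8  -67.7   57. ]
hous front [-35.1  20.9  58. ]
hous back [-123.3   22.4   58. ]
cap face [-15.9  63.5  61. ]
base left [35.5 60.8 75. ]
base right [90.5 59.8 75. ]
stapler [ 75.4 -70.6  45. ]
-44.435837093472195
t 0.1 TCP board [ 519.9 -391.8  202.1] open 87.7 F board [ 0.4 -0.4 -0.1]
R err rotvec (tool) [ 0.002 -0.     0.284]
shift tool mm [-479.2  500.    52.8]
```

View pics/sidec.png

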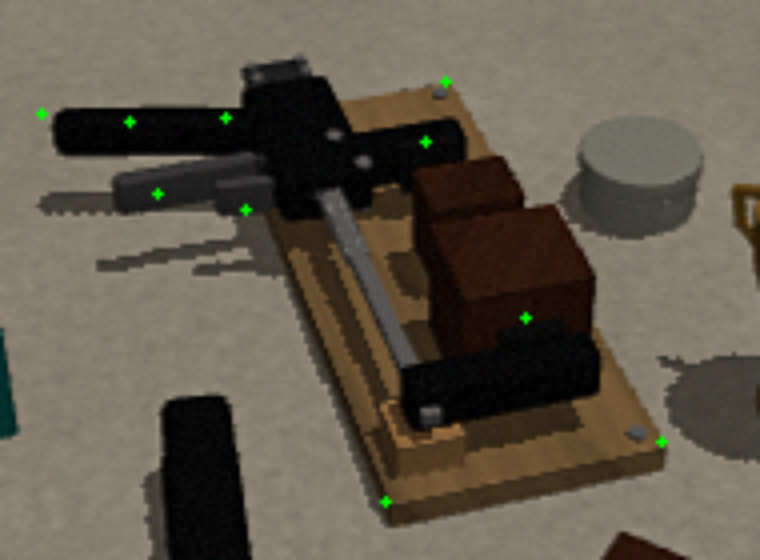

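The projected points sit on the clamp parts within about 2 mm. The pad face is at board x=-44.5 and the cap face at -16, with a gap of about 16 mm. I'll approach now.

```bash
python3 -m jog '[[[-60,62,10],[0,0,0.05],1],[[-120,125,20],[0,0,0.1],1],[[-180,187,30],[0,0,0.15],1],[[-240,250,40],[0,0,0.2],1],[[-300,312,50],[0,0,0.25],1],[[-360,375,53],[0,0,0.284],1],[[-420,437,53],[0,0,0.284],1],[[-479,500,53],[0,0,0.284],1]]'; python3 -c "
from h import *
tool((-94.4,-72,150))"
```

```text
t: 1.1
eef_pos: [0.4285, -0.1858, 0.1566]
ee_rot: [-0.07, 3.141, 0.0]
wrist_force: [2.3, -0.6, -0.0]
opening: 0.0876
grip_force: 0.0
t 1.1 TCP board [  77.2 -161.1  156.6] open 87.6 F board [ 0.7  2.2 -0. ]
R err rotvec (tool) [0. 0. 0.]
shift tool mm [-89.1 171.6   6.6]
```

```bash
python3 -m jog '[[[-22,43,0],[0,0,0],1],[[-45,86,0],[0,0,0],1],[[-67,130,0],[0,0,0],1],[[-89,172,0],[0,0,0],1],[[-89,172,0],[0,0,0],1],[[-89,172,0],[0,0,0],1]]'; python3 -c "
from h import *
tool((-94.4,-72,43))"
```

```text
t: 1.85
eef_pos: [0.5088, -0.012, 0.1562]
ee_rot: [0.071, -3.14, 0.0]
wrist_force: [-0.2, -0.3, -0.1]
opening: 0.0875
grip_force: 0.0
t 1.85 TCP board [-92.8 -73.2 156.2] open 87.5 F board [ 0.3 -0.3 -0.1]
R err rotvec (tool) [-0.    -0.001  0.001]
shift tool mm [ -1.3   1.6 113.2]
```

```bash
python3 -m jog '[[[-1,1,40],[0,0,0],1],[[-1,1,80],[0,0,0],1],[[-1,1,105],[0,0,0],1],[[-1,1,113],[0,0,0],1],[[-1,1,113],[0,0,0],1],[[-1,1,113],[0,0,0],1]]'; python3 -c "
from h import *
tool((-94.4,-72,43)); shot('top','t1',(250,155,410,275),5)"
```

```text
t: 2.6
eef_pos: [0.5111, -0.011, 0.0448]
ee_rot: [-0.07, 3.139, 0.001]
wrist_force: [-0.2, 0.7, 0.1]
opening: 0.0877
grip_force: 0.0
t 2.6 TCP board [-93.8 -70.8  44.8] open 87.7 F board [-0.7 -0.1  0.1]
R err rotvec (tool) [ 0.     0.002 -0.   ]
shift tool mm [1.2 0.6 1.8]
```

View pics/t1.png

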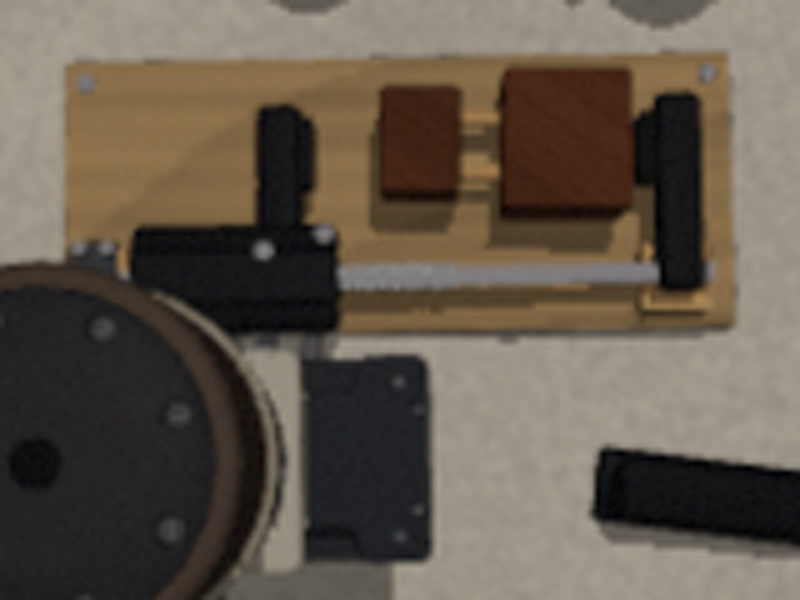

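The fingers straddle the grip and trigger with nothing touched (force about 0). I'll slide the head forward until it is close to the cap.

```bash
python3 -m jog '[[[0,-5,0],[0,0,0],1],[[0,-10,0],[0,0,0],1],[[0,-14,0],[0,0,0],1],[[0,-18,0],[0,0,0],1],[[0,-22,0],[0,0,0],1],[[0,-26,0],[0,0,0],1],[[0,-30,0],[0,0,0],1],[[0,-30,0],[0,0,0],1]]'; python3 -c "
from h import *
tool(); im=cams.get_image('top')
cv2.imwrite('pics/t2.png',im)
# pad front edge: black->wood transition along jaw row
r=im[183:187,295:400].mean((0,2)); print(np.round(r).astype(int))"
```

```text
t: 3.65
eef_pos: [0.5116, -0.0412, 0.0436]
ee_rot: [0.07, -3.141, 0.0]
wrist_force: [0.5, 0.2, 0.3]
opening: 0.0879
grip_force: 0.0
t 3.65 TCP board [-63.6 -71.6  43.6] open 87.9 F board [-0.2  0.5  0.3]
R err rotvec (tool) [-0. -0. -0.]
[101 101 101 101 102  87  39  15  19  22  23  25  25  22  15  19  20  37
  77 105 104 104 104 104 105 104 104 105  93  64  55  35  41  42  42  40
  41  39  39  40  40  39  38  39  39  37  40  60  80  80  81  81  76  65
  53  25  40  42  44  44  43  45  45  45  45  45  46  46  44  44  46  44
  46  44  44  44  44  45  45  46  44  34   9  19  20  18  13  20  25  25
  24  23  25  21  24  66 101 101 101 101 108 130 148 147 144]
```

```bash
python3 -c "
from h import *
a=shot('side','s2',(200,120,420,280),3.6)
im=cams.get_image('top'); r=im[183:187,295:340].mean((0,2)); print(np.round(r).astype(int))"
```

```text
[101 101 101 101 102  87  39  15  22  21  23  24  24  22  15  21  19  37
  76 104 104 104 104 104 104 104 105 104  93  63  54  37  43  42  41  40
  40  39  39  39  39  40  39  38  39]
```

View pics/s2.png

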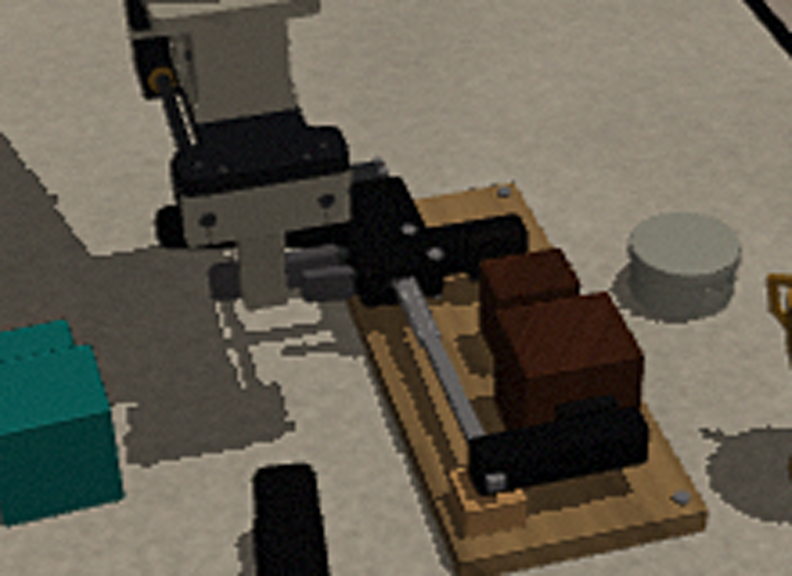

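```bash
python3 -c "
from h import *
P=[b2w(-63.6+s*d,-72+e,30) for s in(1,-1) for d in(44,65) for e in(-9.5,9.5)]
print(np.round((proj('side',P)-[200,120])*3.6))
print(np.round((proj('side',[b2w(-44.4-17,-72,45),b2w(-44.4-17,-94,45),b2w(-126,-72,57),b2w(-36.4,-34,45)])-[200,120])*3.6))
shot('side','s3',(235,165,315,215),9)"
```

```text
[[246. 352.]
 [282. 346.]
 [254. 377.]
 [290. 370.]
 [216. 259.]
 [250. 253.]
 [210. 238.]
 [243. 233.]]
[[247. 281.]
 [206. 288.]
 [223. 198.]
 [326. 295.]]
```

View pics/s3.png

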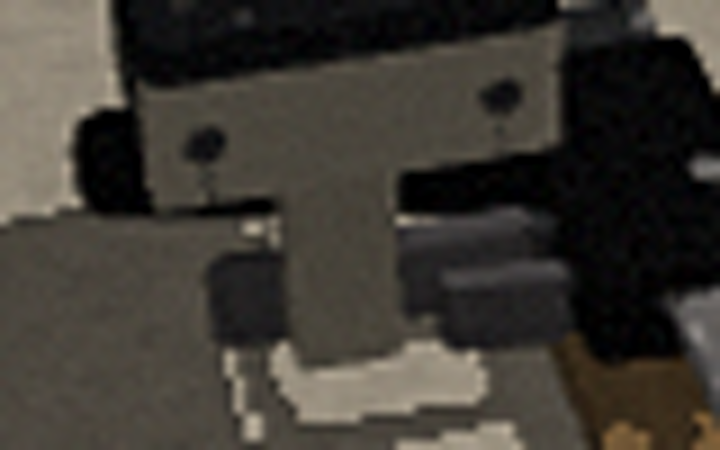

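```bash
python3 -c "
from h import *
im=cams.get_image('top'); s=arm.state(); print(s['t'],s['eef_pos'],s['q'])
print(np.round(im[246:250,300:380].mean((0,2))).astype(int))
print(np.round(cv2.imread('pics/t2.png')[246:250,300:380].mean((0,2))).astype(int))
P=[b2w(-63.6+s*96,-72,95) for s in (1,)]; print(proj('top',P))
print(proj('top',[s['eef_pos']+[0,0,.3]]))
a=im[170:330,150:400]; cv2.imwrite('pics/t3.png',cv2.resize(a,None,fx=3.2,fy=3.2))"
```

```text
3.9 [ 0.51165024 -0.04082969  0.04364976] [ 3.03351534e-01  2.61148830e-01 -5.45524052e-01  2.08357494e-05
 -7.64136521e-01 -1.82924726e+00]
[ 37  38  38  37  37  38  36  36  36  36  36  36  34  35  33  34  33  34
  44  54  53  51  40  26  71 110  94  67  36  36  35  36  35  35  34  36
  36  35  35  36  34  35  36  34  35  35  35  35  35  36  35  58 112 148
 146 145 145 150 154 154 152 150 149 151 154 153 153 151 134  67  18  25
  23  17  13  13  15  18  18  16]
[ 37  36  37  38  38  38  36  36  37  36  37  36  35  35  34  32  33  31
  42  55  54  51  43  32  56 101 105  70  34  35  35  35  36  36  35  35
  36  36  35  35  36  35  36  35  36  36  36  36  36  35  36  50 105 148
 146 145 145 150 154 154 152 150 149 151 154 154 154 153 134  67  18  24
  23  18  12  14  17  17  19  17]
[[350.5515135 245.9386911]]
[[293.88866949 246.47350377]]
```

View pics/t3.png

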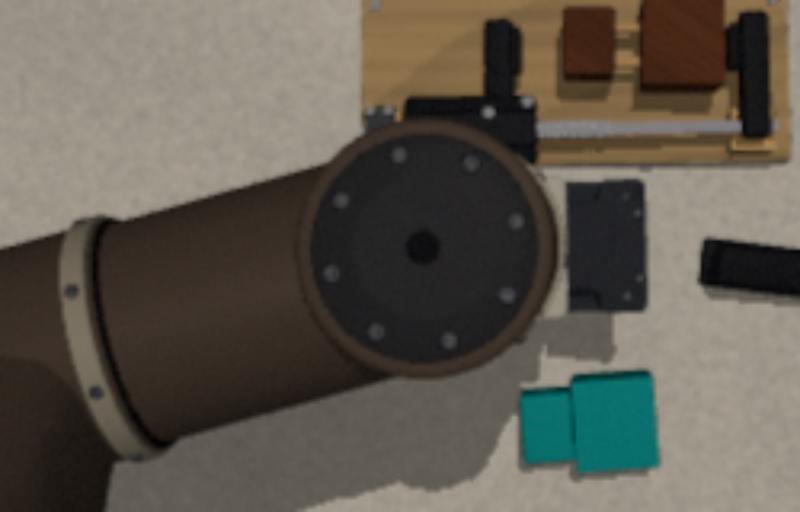

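```bash
python3 -c "
from h import *
for dx in (0,-30):
  for dz in (0,20,40):
    P=[b2w(32+dx,-111,95.6+dz),b2w(32+dx,-33,95.6+dz),b2w(1+dx,-81.5,30+dz),b2w(1+dx,-62.5,30+dz)]
    print(dx,dz,np.round(proj('side',P),1).tolist())
print('actual plate 251.7,188.3  297.2,181.7 tips 268.3,205.6  280,203.3')
im=cv2.imread('pics/t1.png')
# front finger at z=203 start shot
print(np.round(proj('side',[b2w(-63.6,-72,200)]),1))
"
```

```text
0 0 [[254.4, 208.9], [298.8, 201.0], [270.6, 224.5], [280.6, 222.6]]
0 20 [[253.3, 199.4], [298.3, 191.6], [269.8, 216.0], [280.0, 214.1]]
0 40 [[252.2, 189.7], [297.9, 182.0], [269.0, 207.3], [279.3, 205.4]]
-30 0 [[251.5, 198.9], [294.7, 191.4], [267.5, 214.9], [277.3, 213.1]]
-30 20 [[250.4, 189.6], [294.2, 182.2], [266.7, 206.5], [276.6, 204.7]]
-30 40 [[249.3, 180.0], [293.8, 172.7], [265.9, 197.8], [275.9, 196.1]]
actual plate 251.7,188.3  297.2,181.7 tips 268.3,205.6  280,203.3
[[261.7 125.7]]
```

Fitting the gripper's outline in the side picture shows the whole gripper really is about 42 mm higher than the reported z. All four points (plate corners (252,188) and (297,182), tips (268,206) and (280,203)) agree, which explains why it passed over the grip without touching. I'll move back, descend in guarded steps and check against the camera.

```bash
python3 -m jog '[[[0,10,0],[0,0,0],1],[[0,20,0],[0,0,0],1],[[0,30,0],[0,0,0],1],[[0,30,0],[0,0,0],1],[[0,30,5],[0,0,0],1],[[0,30,10],[0,0,0],1],[[0,30,15],[0,0,0],1],[[0,30,15],[0,0,0],1]]' | grep -v rot; python3 -c "
from h import *
tool()
im=cams.get_image('side'); cv2.imwrite('pics/s4full.png',im)
f=cv2.imread('pics/side0.png'); d=(cv2.absdiff(im,f).max(2)>40)
for x in (-94,): 
  for dz in (0,42): print(dz,np.round(proj('side',[b2w(x+65,-81.5,44.8-15-14+dz),b2w(x+65,-62.5,44.8-29+dz)]),1).tolist())
h=cv2.cvtColor(im,cv2.COLOR_BGR2HSV)
for c in (266,270,274): print(c,im[180:225,c].mean(1).astype(int))
"
```

```text
t: 4.9
eef_pos: [0.5099, -0.0113, 0.028]
wrist_force: [-0.0, 0.7, 0.5]
opening: 0.0875
grip_force: 0.0
t 4.9 TCP board [-93.5 -72.   28. ] open 87.5 F board [-0.7 -0.   0.5]
R err rotvec (tool) [-0.    -0.001 -0.   ]
0 [[268.1, 220.7], [277.8, 218.9]]
42 [[266.4, 203.1], [276.4, 201.4]]
266 [65 70 67 70 51 64 64 68 65 64 66 68 66 64 67 66 64 66 69 66 70 70 65 57
 62 61 60 63 66 65 68 68 66 68 70 73 72 92 66 74 70 66 69 67 63]
270 [ 66  67  71  64  65  65  65  66  63  64  64  64  67  63  63  66  66  66
  65  65  69  62  60 101 139 140 138 138 144 148 145 144  57  68  64  67
  64  66  73  67  66  71  66  67  69]
274 [ 66  71  67  66  68  65  67  64  63  66  63  64  60  65  64  64  64  65
  69  68  68  62  65 152 142 141 141 139 138 136 139 141  61  67  72 152
 144  60  65  69  69  72  68  70  72]
```

The tip row of 202.5 again matches the +42 mm offset. I'll keep descending under guard.

```bash
python3 -m jog '[[[0,0,5],[0,0,0],1],[[0,0,10],[0,0,0],1],[[0,0,15],[0,0,0],1],[[0,0,15],[0,0,0],1]]' | grep -E "pos|force"; python3 -m jog '[[[0,0,4],[0,0,0],1],[[0,0,8],[0,0,0],1],[[0,0,12],[0,0,0],1],[[0,0,12],[0,0,0],1]]' | grep -E "pos|force"; python3 -c "
from h import *
tool()
im=cams.get_image('side')
z=arm.state()['eef_pos'][2]*1000
for dz in (0,42): print(dz,np.round(proj('side',[b2w(-93.5+65,-81.5,z-14+dz),b2w(-93.5+65,-62.5,z-14+dz)]),1).tolist())
for c in (270,273): print(c,im[195:235,c].mean(1).astype(int))
"
```

```text
eef_pos: [0.5099, -0.0111, 0.0131]
wrist_force: [-0.4, -0.1, 1.0]
grip_force: 0.0
eef_pos: [0.51, -0.011, 0.0012]
wrist_force: [-0.8, -0.4, -0.2]
grip_force: 0.0
t 5.95 TCP board [-93.8 -71.9   1.2] open 87.8 F board [ 0.4 -0.8 -0.2]
R err rotvec (tool) [-0.    -0.001  0.   ]
0 [[269.2, 232.3], [278.8, 230.5]]
42 [[267.6, 215.3], [277.4, 213.5]]
270 [ 64  66  66  63  65  63  65  64  65  64  65  68  66  68  66  67  70  69
  67  57  66  99 151  63  65  65  67  73  68  71  68  72  69  70  70  65
  73  65  74 142]
273 [ 66  64  65  66  64  67  65  62  62  66  65  63  65  65  67  64  71  67
  63  70  65  63  68  68  68  69  70  72  69  71  66  74  74  69  72  71
  70  69  73 138]
```

The reported TCP is at z=1 mm with no contact force, so the z offset is confirmed: true TCP z is about 43 mm. Now I'll slide the head.

```bash
python3 -m jog '[[[0,-5,0],[0,0,0],1],[[0,-10,0],[0,0,0],1],[[0,-14,0],[0,0,0],1],[[0,-18,0],[0,0,0],1],[[0,-22,0],[0,0,0],1],[[0,-26,0],[0,0,0],1],[[0,-30,0],[0,0,0],1],[[0,-30,0],[0,0,0],1]]'|grep -E "pos|force"; python3 -c "
from h import *
tool(); im=cams.get_image('top')
r=im[183:187,305:400].mean((0,2)); print(np.round(r).astype(int))"
```

```text
eef_pos: [0.5117, -0.0413, 0.0017]
wrist_force: [-1.0, 1.6, -0.0]
grip_force: 0.6
t 7.0 TCP board [-63.5 -71.5   1.7] open 87.4 F board [-1.6 -1.  -0. ]
R err rotvec (tool) [-0.  0. -0.]
[101 101 102 102  98  73  39  15  21  21  24  24  24  22  13  20  18  34
  57  63  53  36  42  42  41  40  40  38  39  40  39  39  38  39  38  38
  40  60  80  80  80  80  75  65  54  25  40  42  43  42  43  44  44  44
  45  44  44  44  45  45  44  44  44  45  44  44  45  46  46  46  45  32
  11  17  20  18  13  16  25  25  24  23  22  21  24  66 101 101 101 100
 108 129 147 146 143]
```

```bash
python3 -m jog '[[[0,-2,0],[0,0,0],1],[[0,-4,0],[0,0,0],1],[[0,-5,0],[0,0,0],1],[[0,-5,0],[0,0,0],1]]'|grep -E "wrist"; python3 -m jog '[[[0,-1,0],[0,0,0],1],[[0,-2,0],[0,0,0],1],[[0,-2,0],[0,0,0],1]]'|grep -E "wrist"; python3 -m jog '[[[0,-1,0],[0,0,0],1],[[0,-2,0],[0,0,0],1],[[0,-2,0],[0,0,0],1]]'|grep -E "wrist";  python3 -c "
from h import *
tool(); im=cams.get_image('top'); cv2.imwrite('pics/t5.png',im)
r=im[183:187,305:400].mean((0,2)); print(np.round(r).astype(int))"
```

```text
wrist_force: [-1.0, 3.2, 0.9]
wrist_force: [-1.6, 4.5, 0.8]
wrist_force: [-0.9, 4.1, 2.9]
t 8.3 TCP board [-55.  -71.5   1.7] open 87.4 F board [-4.2 -0.7  2.9]
R err rotvec (tool) [0. 0. 0.]
[103 102 102 102 103 103 103 103 104  87  28  18  20  22  22  24  25  21
  17  20  19  25  36  42  42  42  41  40  39  39  39  39  40  39  40  39
  38  40  60  81  80  80  80  76  65  55  25  40  42  42  43  44  44  45
  44  44  44  44  44  45  44  45  44  44  45  44  44  45  44  46  46  46
  36  17  20  17  13  18  24  24  25  22  23  21  25  66 101 102 101 102
 108 130 148 146 144]
```

The pad has met the cap and the plinth has moved about 2 mm. I'll seat it against the fixed jaw with gentle 1 mm nudges.

```bash
python3 -m jog '[[[0,-1,0],[0,0,0],1],[[0,-1,0],[0,0,0],1]]'|grep -E "wrist"; python3 -m jog '[[[0,-1,0],[0,0,0],1],[[0,-1,0],[0,0,0],1]]'|grep -E "wrist"; python3 -m jog '[[[0,3,0],[0,0,0],0.9],[[0,7,0],[0,0,0],0.8],[[0,10,0],[0,0,0],0.76],[[0,10,0],[0,0,0],0.76],[[0,10,0],[0,0,0],0.76]]' 12|grep -E "wrist|grip|open";  python3 -c "
from h import *
tool(); im=cams.get_image('top'); cv2.imwrite('pics/t5.png',im)
r=im[183:187,320:385].mean((0,2)); print(np.round(r).astype(int))"
```

```text
wrist_force: [-1.6, 5.5, 0.9]
wrist_force: [-1.4, 7.4, 1.0]
wrist_force: [-2.4, 8.3, 2.7]
opening: 0.0666
grip_force: 5.3
t 9.47 TCP board [-63.5 -71.5   1.7] open 66.6 F board [-8.4 -2.   2.7]
R err rotvec (tool) [0.001 0.    0.   ]
[23 23 24 23 19 20 16 25 38 42 42 40 40 40 39 38 40 40 38 39 39 39 38 47
 69 80 80 80 76 65 58 32 26 41 43 43 44 44 43 44 44 45 44 44 44 46 45 45
 45 46 44 44 44 44 45 46 46 41 27 20 19 12 17 24 24]
```

```bash
python3 -m jog '[[[0,2,0],[0,0,0],0.72],[[0,4,0],[0,0,0],0.67],[[0,6,0],[0,0,0],0.62],[[0,7,0],[0,0,0],0.57],[[0,7,0],[0,0,0],0.57]]' 12|grep -E "wrist|grip|open"; python3 -m jog '[[[0,1,0],[0,0,0],0.53],[[0,2,0],[0,0,0],0.49],[[0,2,0],[0,0,0],0.45],[[0,2,0],[0,0,0],0.45]]'|grep -E "wrist|grip|open"; python3 -c "
from h import *
tool(); im=cams.get_image('top'); cv2.imwrite('pics/t6.png',im)
r=im[183:187,320:385].mean((0,2)); print(np.round(r).astype(int))"
```

```text
wrist_force: [0.3, 0.4, 0.0]
opening: 0.0501
grip_force: 9.0
wrist_force: [4.9, -7.4, -1.4]
opening: 0.0409
grip_force: 10.0
t 10.65 TCP board [-70.8 -71.    1.8] open 40.9 F board [ 7.6  4.6 -1.4]
R err rotvec (tool) [-0.001  0.001  0.   ]
[19 21 22 23 26 23 17 20 20 24 37 42 41 40 40 40 40 39 40 39 38 40 38 38
 37 40 60 80 76 64 59 37 26 39 42 43 43 43 43 44 43 45 44 44 44 44 45 44
 44 44 43 44 44 45 44 45 46 42 27 21 17 12 18 24 24]
```

The pump works: the cap edge moved about 2 px towards the base. I'll finish this stroke, let the trigger return, and repeat.

```bash
python3 -m jog '[[[0,-1,0],[0,0,0],0.42],[[0,-1,0],[0,0,0],0.39],[[0,-1,0],[0,0,0],0.37],[[0,-1,0],[0,0,0],0.37]]'|grep -E "wrist|grip|open"; python3 -c "
from h import *
tool()"; python3 -m jog '[[[0,-3,0],[0,0,0],0.5],[[0,-8,0],[0,0,0],0.62],[[0,-10,0],[0,0,0],0.74],[[0,-11,0],[0,0,0],0.8],[[0,-11,0],[0,0,0],0.8]]'|grep -E "wrist|grip|open";python3 -c "
from h import *
tool(); im=cams.get_image('top'); cv2.imwrite('pics/t6.png',im)
r=im[183:187,320:385].mean((0,2)); print(np.round(r).astype(int))"
```

```text
wrist_force: [4.8, -3.3, -1.1]
opening: 0.0399
grip_force: 10.4
t 11.2 TCP board [-70.8 -71.    1.8] open 39.9 F board [ 3.5  4.6 -1.1]
R err rotvec (tool) [-0.     0.001  0.   ]
wrist_force: [-0.4, -0.3, 0.0]
opening: 0.0692
grip_force: 0.0
t 11.82 TCP board [-59.6 -72.6   1.4] open 69.2 F board [ 0.3 -0.5  0. ]
R err rotvec (tool) [-0.    -0.002 -0.   ]
[21 23 24 25 25 25 19 21 24 33 41 41 43 41 40 40 39 40 40 39 40 40 40 38
 39 38 58 81 75 65 56 32 24 41 43 44 43 43 44 43 43 44 45 44 45 45 45 45
 45 45 44 44 44 46 45 45 47 41 24 19 16 13 20 24 24]
```

```bash
python3 -m jog '[[[0,1,0],[0,0,0],0.72],[[0,3,0],[0,0,0],0.67],[[0,5,0],[0,0,0],0.62],[[0,6,0],[0,0,0],0.57],[[0,7,0],[0,0,0],0.53],[[0,7,0],[0,0,0],0.49],[[0,7,0],[0,0,0],0.45],[[0,7,0],[0,0,0],0.45]]' 14|grep -E "wrist|grip|open"; python3 -c "
from h import *
tool()";  python3 -m jog '[[[0,0,0],[0,0,0],0.41],[[0,0,0],[0,0,0],0.37],[[0,0,0],[0,0,0],0.37],[[0,0,0],[0,0,0],0.37]]'|grep -E "wrist|grip|open"; python3 -c "
from h import *
tool(); im=cams.get_image('top'); cv2.imwrite('pics/t7.png',im)
r=im[183:187,320:385].mean((0,2)); print(np.round(r).astype(int))"
```

```text
wrist_force: [-2.1, 5.1, -3.5]
opening: 0.0397
grip_force: 10.5
t 12.88 TCP board [-67.2 -71.4   1.6] open 39.7 F board [-5.2 -1.9 -3.5]
R err rotvec (tool) [0. 0. 0.]
wrist_force: [-1.6, 7.0, -3.4]
opening: 0.034
grip_force: 12.0
t 13.38 TCP board [-67.6 -71.4   1.6] open 34.0 F board [-7.1 -1.3 -3.4]
R err rotvec (tool) [ 0.001  0.    -0.   ]
[89 39 14 21 23 24 23 24 20 16 19 19 24 36 42 41 41 40 40 39 39 38 39 38
 40 39 38 38 36 48 58 35 25 40 42 42 43 43 44 44 45 45 44 44 45 44 44 45
 45 44 45 44 44 44 45 46 46 41 27 21 18 13 18 23 24]
```

The cap edge is now at about u=349 and the base edge at about 351.5, so the gap is nearly closed. I'll return the trigger and take another stroke.

```bash
python3 -m jog '[[[0,-3,0],[0,0,0],0.5],[[0,-8,0],[0,0,0],0.62],[[0,-11,0],[0,0,0],0.74],[[0,-12,0],[0,0,0],0.8],[[0,-12,0],[0,0,0],0.8]]'|grep -E "wrist|grip|open";python3 -c "
from h import *
tool()"; python3 -m jog '[[[0,1,0],[0,0,0],0.72],[[0,3,0],[0,0,0],0.67],[[0,5,0],[0,0,0],0.62],[[0,6,0],[0,0,0],0.57],[[0,7,0],[0,0,0],0.53],[[0,7,0],[0,0,0],0.49],[[0,7,0],[0,0,0],0.45],[[0,7,0],[0,0,0],0.45]]' 14|grep -E "wrist|grip|open"; python3 -c "
from h import *
tool(); im=cams.get_image('top'); cv2.imwrite('pics/t8.png',im)
r=im[183:187,320:385].mean((0,2)); print(np.round(r).astype(int))"
```

```text
wrist_force: [0.5, -1.7, -0.4]
opening: 0.0699
grip_force: 0.7
t 14.05 TCP board [-54.4 -71.2   1.9] open 69.9 F board [ 1.8  0.4 -0.4]
R err rotvec (tool) [-0.     0.001  0.   ]
wrist_force: [7.3, -14.3, -3.6]
opening: 0.0398
grip_force: 10.2
t 15.05 TCP board [-60.5 -70.1   2. ] open 39.8 F board [14.6  6.7 -3.6]
R err rotvec (tool) [-0.002  0.002  0.001]
[104 104  90  41  15  20  22  21  23  26  23  17  22  21  25  35  41  41
  42  40  40  39  40  39  39  39  39  38  39  37  32  19  25  41  42  43
  42  43  44  43  44  44  44  44  44  45  45  46  44  43  45  44  44  44
  45  44  47  42  27  22  18  12  18  25  26]
```

```bash
python3 -m jog '[[[0,0,0],[0,0,0],0.41],[[0,0,0],[0,0,0],0.37],[[0,0,0],[0,0,0],0.37]]'|grep -E "wrist|grip|open";  python3 -m jog '[[[0,-1,0],[0,0,0],0.35],[[0,-1,0],[0,0,0],0.35]]'|grep -E "wrist|grip|open"; python3 -c "
from h import *
tool(); im=cams.get_image('top'); cv2.imwrite('pics/t9.png',im)
r=im[183:187,335:385].mean((0,2)); print(np.round(r).astype(int))
a=im[160:215,300:400]; b=cams.get_image('side')[180:280,300:400]
cv2.imwrite('pics/v9.png',np.vstack([cv2.resize(a,(600,330),interpolation=2)[:,:],np.pad(cv2.resize(b,(270,270),interpolation=2),((0,0),(0,330),(0,0)))]))"
```

```text
wrist_force: [6.2, -11.8, -2.9]
opening: 0.0347
grip_force: 11.8
wrist_force: [4.0, -5.8, -2.5]
opening: 0.0344
grip_force: 12.1
t 15.72 TCP board [-60.7 -70.1   2.1] open 34.4 F board [ 6.   3.8 -2.5]
R err rotvec (tool) [-0.     0.002  0.   ]
[22 31 43 42 41 41 40 39 40 39 40 40 40 39 38 39 31 28 40 42 42 43 45 44
 44 44 44 44 45 45 45 44 46 44 46 44 45 45 45 44 46 46 41 26 19 19 12 18
 26 26]
```

View pics/v9.png

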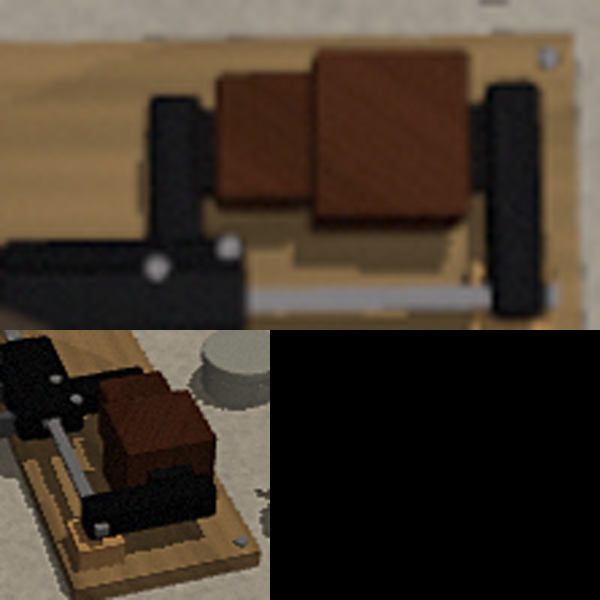

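The picture shows the cap practically against the base. I'll take one more stroke to see whether it stalls early, which would mean the gap is closed.

```bash
python3 -m jog '[[[0,-3,0],[0,0,0],0.5],[[0,-8,0],[0,0,0],0.62],[[0,-11,0],[0,0,0],0.74],[[0,-11,0],[0,0,0],0.8],[[0,-11,0],[0,0,0],0.8]]'|grep -E "wrist|grip|open";python3 -c "
from h import *
tool();im=cams.get_image('top');r=im[183:187,330:385].mean((0,2)); print(np.round(r).astype(int))"; python3 -m jog '[[[0,1,0],[0,0,0],0.72],[[0,3,0],[0,0,0],0.67],[[0,5,0],[0,0,0],0.62],[[0,6,0],[0,0,0],0.57],[[0,7,0],[0,0,0],0.53],[[0,7,0],[0,0,0],0.53]]' 14|grep -E "wrist|grip|open"; python3 -m jog '[[[0,0,0],[0,0,0],0.48],[[0,0,0],[0,0,0],0.45],[[0,0,0],[0,0,0],0.45]]'|grep -E "wrist|grip|open"; python3 -c "
from h import *
tool(); im=cams.get_image('top'); cv2.imwrite('pics/t10.png',im)
r=im[183:187,330:385].mean((0,2)); print(np.round(r).astype(int))"
```

```text
wrist_force: [1.1, -1.2, 0.5]
opening: 0.0694
grip_force: 0.7
t 16.45 TCP board [-49.7 -71.6   1.7] open 69.4 F board [1.3 1.  0.5]
R err rotvec (tool) [-0. -0.  0.]
[25 22 18 19 19 21 33 42 41 42 41 40 40 40 39 38 40 40 40 40 39 31 26 41
 43 44 43 44 44 44 44 46 45 44 43 46 45 45 45 45 45 43 46 44 46 46 47 42
 25 19 19 13 18 22 25]
wrist_force: [9.6, -27.3, -3.8]
opening: 0.0482
grip_force: 12.7
wrist_force: [9.7, -27.7, -4.1]
opening: 0.0482
grip_force: 12.7
t 17.62 TCP board [-53.7 -71.2   1.8] open 48.2 F board [28.1  8.5 -4.1]
R err rotvec (tool) [-0.003 -0.     0.   ]
[23 24 17 19 20 20 30 42 41 41 41 40 40 39 38 39 39 39 39 38 38 33 26 40
 43 42 44 44 43 44 45 45 44 44 45 44 44 45 45 46 45 44 45 44 45 46 46 42
 28 20 16 14 17 24 23]
```

The trigger stalled early at 48 mm opening with about 28 N on it and no further motion, so the gap is closed. Now I'll open, clear, lift, close the fingers and go in front of the release tab.

```bash
python3 -m jog '[[[0,-3,0],[0,0,0],0.65],[[0,-7,0],[0,0,0],0.8],[[0,-8,0],[0,0,0],1],[[0,-8,0],[0,0,0],1],[[0,-8,-20],[0,0,0],1],[[0,-8,-50],[0,0,0],1],[[0,-8,-80],[0,0,0],1],[[0,-8,-80],[0,0,0],1]]'|grep -E "wrist|grip|open"; python3 -c "
from h import *
tool((60,-36,82)); im=shot('top','t11',(300,155,410,235),7)"
```

```text
wrist_force: [0.4, 0.2, -0.1]
opening: 0.0875
grip_force: 0.0
t 18.68 TCP board [-49.6 -70.1  83.8] open 87.5 F board [-0.1  0.4 -0.1]
R err rotvec (tool) [0.001 0.004 0.001]
shift tool mm [ -34.  -109.6    1.9]
```

View pics/t11.png

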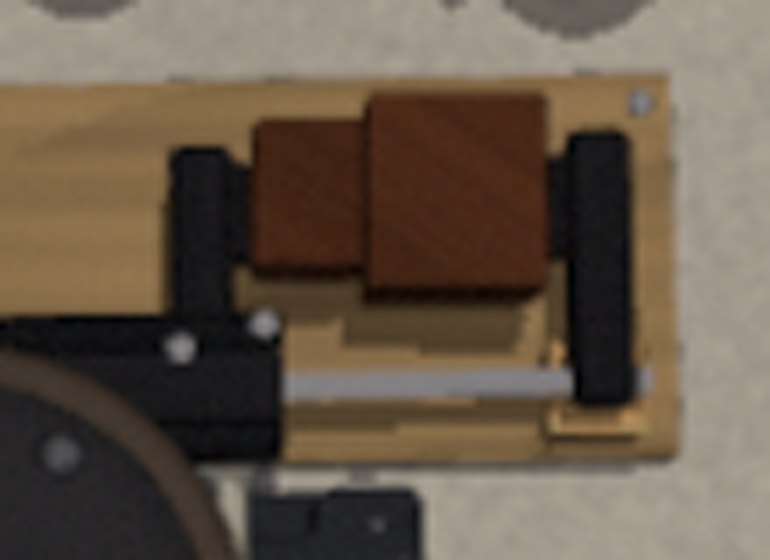

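The plinth is closed: the cap edge meets the base at crop (365,190), and the pads lie against both ends. Now to the release tab with the fingers shut.

```bash
python3 -m jog '[[[-17,-50,0],[0,0,0],0.5],[[-34,-101,0],[0,0,0],0],[[-34,-101,0],[0,0,0],0],[[-34,-101,0],[0,0,0],0],[[-34,-101,0],[0,0,0],0]]'|grep -E "wrist|grip|open"; python3 -c "
from h import *
tool((50,-36,2))"; python3 -m jog '[[[0,0,25],[0,0,0],0],[[0,0,50],[0,0,0],0],[[0,0,70],[0,0,0],0],[[0,0,82],[0,0,0],0],[[0,0,82],[0,0,0],0]]'|grep -E "wrist|grip|open"; python3 -c "
from h import *
tool((50,-36,2))"
```

```text
wrist_force: [-0.2, -0.2, 0.9]
opening: 0.0433
grip_force: 0.0
t 19.35 TCP board [ 51.3 -38.1  81.2] open 43.3 F board [ 0.2 -0.3  0.9]
R err rotvec (tool) [ 0.    -0.001  0.001]
shift tool mm [-2.2  1.2 79.2]
wrist_force: [0.1, -0.7, 0.2]
opening: 0.0005
grip_force: 0.0
t 19.98 TCP board [ 51.6 -38.1  -0.9] open 0.5 F board [0.7 0.1 0.2]
R err rotvec (tool) [ 0.    -0.001  0.001]
shift tool mm [-2.1  1.6 -2.9]
```

```bash
python3 -m jog '[[[-2,6,-2],[0,0,0],0],[[-2,12,-2],[0,0,0],0],[[-2,16,-2],[0,0,0],0],[[-2,20,-2],[0,0,0],0],[[-2,24,-2],[0,0,0],0],[[-2,28,-2],[0,0,0],0],[[-2,32,-2],[0,0,0],0]]'|grep -E "wrist"; python3 -c "
from h import *
tool()";python3 -m jog '[[[0,4,0],[0,0,0],0],[[0,8,0],[0,0,0],0],[[0,12,0],[0,0,0],0],[[0,12,0],[0,0,0],0]]'|grep -E "wrist"; python3 -c "
from h import *
tool();im=cams.get_image('top');r=im[183:187,310:385].mean((0,2)); print(np.round(r).astype(int))"
```

```text
wrist_force: [0.7, -2.4, 0.4]
t 20.85 TCP board [ 20.  -35.3   1.7] open 0.2 F board [2.4 0.6 0.4]
R err rotvec (tool) [-0.  0.  0.]
wrist_force: [0.5, -1.9, 1.6]
t 21.35 TCP board [  7.8 -35.7   1.6] open 0.7 F board [1.9 0.4 1.6]
R err rotvec (tool) [ 0.    -0.     0.001]
[106 106 107 107 107 106 107  98  74  51  15  23  26  30  34  37  40  43
  48  50  51  52  51  51  48  50  51  50  48  48  47  45  46  48  49  49
  50  49  50  52  54  54  53  52  51  50  49  47  46  45  45  45  46  46
  46  47  47  46  46  47  45  46  48  46  47  47  48  44  25  21  18  14
  17  24  25]
```

```bash
python3 -m jog '[[[0,5,0],[0,0,0],0],[[0,10,0],[0,0,0],0],[[0,15,0],[0,0,0],0],[[0,20,0],[0,0,0],0],[[0,25,0],[0,0,0],0],[[0,30,0],[0,0,0],0],[[0,33,0],[0,0,0],0],[[0,33,0],[0,0,0],0]]'|grep -E "wrist"; python3 -c "
from h import *
tool()"; python3 -m jog '[[[0,-8,0],[0,0,0],0],[[0,-16,0],[0,0,0],0],[[0,-24,0],[0,0,0],0],[[0,-30,0],[0,0,0],0],[[0,-30,-40],[0,0,0],0],[[0,-30,-90],[0,0,0],0],[[-0,-30,-130],[0,0,0],0],[[50,-30,-130],[0,0,0],0]]'|grep -E "wrist"; python3 -m jog '[[[60,0,0],[0,0,0],0],[[120,0,0],[0,0,0],0],[[120,0,0],[0,0,0],0]]' | grep -E "pos|wrist"; python3 -c "
from h import *
tool();im=shot('top','t12',(250,100,410,320),2.7);r=im[183:187,290:385].mean((0,2)); print(np.round(r).astype(int))
a=im[155:275,250:410]; b=cams.get_image('side')[130:330,180:480]
cv2.imwrite('pics/fin.png',np.vstack([cv2.resize(a,(600,400)),np.pad(cv2.resize(b,(300,200)),((0,0),(0,300),(0,0)))]))"
```

```text
wrist_force: [0.1, -1.6, 1.2]
t 22.4 TCP board [-25.1 -35.7   1.6] open 0.2 F board [1.6 0.  1.2]
R err rotvec (tool) [ 0. -0.  0.]
wrist_force: [-1.0, 0.9, -0.9]
eef_pos: [0.3769, -0.1164, 0.1318]
wrist_force: [0.4, 0.4, -0.3]
t 23.77 TCP board [   5.5 -209.6  131.8] open 0.9 F board [-0.4  0.4 -0.3]
R err rotvec (tool) [ 0.001  0.001 -0.001]
[88 86 86 86 86 86 86 86 86 86 87 87 87 74 31  8 15 16 19 17 19 18 14 15
 15 20 57 89 88 89 89 89 89 89 89 89 90 89 89 90 90 91 90 80 54 45 25 34
 35 35 34 32 33 32 34 33 32 31 31 32 31 27 22 32 35 36 37 37 37 36 36 37
 37 36 37 38 38 38 38 37 37 36 37 38 37 38 38 34 19 14 14 10 14 20 19]
```

View pics/fin.png

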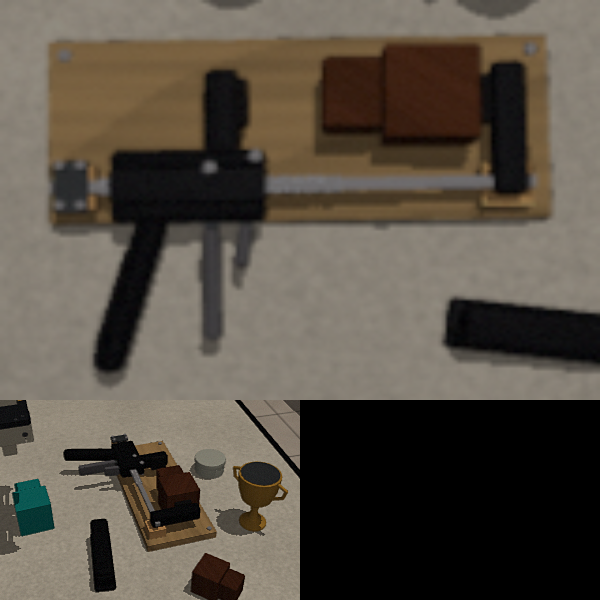

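The final view shows the head drawn back with the jaw about 40 mm clear (u 316 to 335). The plinth is closed at about 90 mm between the jaws, and the bystanders are unmoved.

```bash
python3 -m jog '[[[0,0,0],[0,0,0],0],[[0,0,0],[0,0,0],0]]' | grep wrist; python3 -c "
from cell import arm
print(arm.job_done())"
```

```text
wrist_force: [0.2, -0.7, 0.3]
the job is handed in; nothing more can be done
None
```

I handed the job in at about 24 s: the plinth looks fully closed between the jaws and the jaw stands about 40 mm clear, with the other things unmoved in the final pictures; the last trigger stroke peaked at about 28 N, just under the 30 N limit.

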